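# Click the bread gauge's stop into the red catch

### The job

Set the bread portion gauge to the red mark: with the fingertips push the black stop plate from its left side along the rail until it clicks into the red catch (through the blue catch, if that comes first), leave it seated there and back away. Only push the stop, gently: do not grip it or lift it off the rail, and do not disturb the mug, the two jars or the salt shaker.

Things in the scene. Friction and masses are not known exactly. Their poses are not given: they have to be found in the camera images.
- gauge: Bread portion gauge, fixed: a pale wooden board 170 mm (x) by 360 mm (y), top 18 mm above the worktop, with an aluminium rail along its far side. Origin: centre of its underside. +y runs along the rail to its left end, z up. The rail's centre line is at x = +40 mm, its top 34 mm above the worktop. Turned up to 15 degrees either way.
- shoe (a joint): Position in m of the black stop and its grey shoe along the rail: 0 at the left end of travel, 0.25 at the right; stop at y = 0.125 minus this in the gauge's frame. Starts at 0 to 0.035, left of both catches. About 0.8 N of friction; a spring pin under the shoe takes up to 8 N to push over a ridge 8 mm before and after each seat, then snaps on.
- stop: The black stop: upright plate plus a cap that hangs on the shoe and could be lifted off. The plate is 6 mm thick (y), 95 mm long (x, square to the rail, on the robot's side of it), from 21 to 81 mm above the worktop. Origin: on the board's top under the rail's centre line; point stop_mark is 20 mm above it.
- stop_mark (a point): Point of the black stop on the rail's centre line, on the axis of the spring pin, 38 mm above the worktop while the stop sits down on its shoe; axes as the gauge's.
- stop_push (a point): Middle of the left (+y) face of the stop plate, the face to push: 51 mm above the worktop, 75 mm from the rail's centre line towards the robot, 3 mm to the left of stop_mark. The board left of the plate on the robot's side of the rail is bare.
- catch_red_seat (a point): Seat of the red catch: middle of the notch between two ridges 16 mm apart, on the rail's centre line, 38 mm above the worktop; axes as the gauge's. Clicked in means stop_mark is here. The catch is a red clip 28 mm long over the rail, with a flat red tab beyond the rail, at 85 to 215 mm of the travel, left or right of the blue one.
- catch_blue_seat (a point): Seat of the blue catch, alike but blue, at least 40 mm from the red one; not the wanted setting. When it lies left of the red one the stop must be pushed through it.
- mug_a: Bystander: blue mug with a pink band, 80 mm wide plus handle, 101 mm tall, standing upright and loose. Origin: centre of its underside.
- jam_jar: Bystander: jam jar with red label and grey lid, 66 mm wide, 108 mm tall, standing upright and loose. Origin: centre of its underside.
- salt_shaker: Bystander: grey-topped salt shaker, 44 mm wide, 90 mm tall, standing upright and loose. Origin: centre of its underside.
- spice_paprika: Bystander: spice jar with red cap, 45 mm wide, 106 mm tall, standing upright and loose. Origin: centre of its underside.

How it is judged:
On the way:
1. the stop is seated in the red catch (y of stop_mark in the frame of catch_red_seat between -0.004 and 0.004 m and z of stop_mark in the frame of catch_red_seat below 0.003 m), for 0.2 s.
At the end, for the whole second after the job is handed in: The stop sits in the red catch: its mark within 4 mm of the red seat along the rail, not raised by 3 mm or more, and at rest (all of step 1 and velocity of joint shoe between -0.005 and 0.005 m/s); the robot touches nothing.
It fails at once if the stop is lifted more than 8 mm off its shoe (z of stop_mark in the frame of catch_red_seat above 0.008 m).
It fails at once if the stop is gripped or forced with 30 N or more (contact force between the fingers and stop above 30 N).
It fails at once if the mug, a jar or the salt shaker is moved more than 15 mm (distance of any of mug_a, jam_jar, salt_shaker, spice_paprika from where it was at the start of the episode above 0.015 m).
It also fails if it takes over 48 s, if anything falls off the work surface, if the arm or the gripper's body presses on something with over 40 N, if the wrist force passes 120 N, or if a joint passes its speed limit or range.

### The arm

A 6-joint arm with a two-finger parallel gripper is mounted at the origin on a cart in front of the work surface, level with it; the furniture and walls round the work are solid. World frame = base frame: x ahead of the robot, y to its left, z up, the work surface at z = 0. Lengths are in m, angles in rad, forces in N, time in s.
With the tool pointing down it reaches from about 0.25 to 0.775 m from the base axis. Payload 4 kg.
Tool frame: the origin (TCP) lies where the fingers leave the gripper's body, on its centre line; the fingertips stand 97 mm ahead of it and the grasp point (between the pads) lies 78 mm ahead of it; z points along the fingers, y is the line along which they close (so a half turn about z gives the same grasp; the last joint's range is limited). The gripper opens to 94 mm and grips with 3 to 60 N. Pads are 16 mm wide; open, the fingers measure 119 mm over their backs; the gripper's body (75 mm by 177 mm) begins 78 mm behind the grasp point.
Start: joints at [1.069, 0.087, 1.371, -0, 1.684, -0.103], TCP at [0.214, 0.507, 0.303] pointing down, gripper open.
Joint ranges: [-3.1, 3.1], [-0.76, 2.03], [0.27, 2.55], [-1.08, 4.22], [0.17, 2.65], [-2.57, 2.57]. Speed limits (rad/s): [2.79, 2.79, 3.14, 3.14, 3.14, 3.14].

### API

Orientations are given as [roll, pitch, yaw] about the fixed x, y, z axes, in that order (R = Rz(yaw) Ry(pitch) Rx(roll)).
In Python, from bench import robot, eyes gives the robot as it stands. The module is installed in compiled form; this text tells all that it offers.
- The arm moves only by the tool carry_out, never from a script. Its argument "deltas" is a list of rows, each an object of numbers: "dx", "dy", "dz": the shift along the tool's x, y, z each as a share of 0.02 m, from -1 to 1; "wx", "wy", "wz": the turn, a rotation vector about the tool's x, y, z each as a share of 0.12 rad, from -1 to 1; "gripper": the closure in counts, from 0 (fully open) to 255 (shut). In form: [{"dx": .., "dy": .., "dz": .., "wx": .., "wy": .., "wz": .., "gripper": ..}, ...]. A call has 1 to 20 rows; each row shifts and turns the commanded pose from where the row before left it, along the tool's axes as they then stand; what a row does not reach is not made up. A row lasts 1/12 s, in which the tool goes at most 41.7 mm and 7.16 degrees, less where a joint would pass 70% of its speed; a pose out of reach is approached as far as the arm can. A call with a number of a shift or a turn outside -1 to 1 is refused whole. A call with a gripper value outside its range is refused whole. The fingers move at their own pace and stop on an object; the grip force is fixed at half the most. Time passes only in rows, so rows that do not move let the fingers close. It gives the time, the measured TCP pose, the force, the opening and the grip force at its end, in the units of the state.
- robot.get_obs(): the state, without advancing time (a new reading comes with each control period).
- eyes.snapshot(name): name is "side" or "top"; returns the picture (420x560x3 uint8, red, green, blue); there is no depth.
- eyes.get_calibration(name): a dict with "fovy" (degrees; the focal length in pixels is half the picture's height over the tangent of half this angle, whatever the lens; pixels are square), "cx", "cy" (the principal point, pixels), "R" (3x3) and "t" (3): a world point X has camera coordinates R X + t. Camera axes: x right, y down, z forward; pixel columns grow to the right and rows downward; lengths in m; the calibration is good to about 2 mm. A picture is of the moment at which its call begins. get_calibration takes no time and is no camera call.
- robot.close_job(): hands the job in; it is judged then, once.
The state is a dict: "time": time; "joint_positions": joint angles; "qvel": joint speeds; "joint_torque": joint torques, N m; "tool_pos": TCP position; "ee_rot": TCP orientation; "wrist_force": force on the tool from outside, world axes, zero at the start; "wrist_torque": the same for the moment, N m; "width": finger opening in m; "finger_force": force on a finger pad.
Only numpy, scipy, OpenCV 4.12 (cv2) and the standard library are available. Lean on these libraries where they do the work, as an engineer would, in place of code of your own. Each camera call takes 0.05 s, during which the arm holds its last target. There are 200 camera calls.

## Working session

There is one attempt and no reset: what is moved stays moved. The work goes in short steps, Python scripts to look and compute and a tool call to move; the robot and the scene stay as the last step left them, time stands still between calls to the robot, and variables do not carry over. Pictures are saved under pics/ and viewed, at most 10 in all, crops included, and the job is handed in when it is done.

Besides the shell and the picture viewer there is one more tool, called after "Call:" as name(argument=value, ...), one argument or row to a line, values as JSON. carry_out: Moves the arm, as the interface text tells. Shift numbers are shares of 0.02 m and turn numbers shares of 0.12 rad, none past 1 either way. Its arguments: {"type":"object","properties":{"deltas":{"type":"array","items":{"type":"object","properties":{"dx":{"type":"number"},"dy":{"type":"number"},"dz":{"type":"number"},"wx":{"type":"number"},"wy":{"type":"number"},"wz":{"type":"number"},"gripper":{"type":"number"}}}}},"required":["deltas"]}

```bash
mkdir -p pics; cat > h.py <<'E'
import numpy as np, cv2
from bench import robot, eyes
def save(n,f):
    im=eyes.snapshot(n); cv2.imwrite('pics/'+f,cv2.cvtColor(im,cv2.COLOR_RGB2BGR)); return im
def ray(n,u,v,z):
    c=eyes.get_calibration(n); f=210/np.tan(np.radians(c['fovy'])/2)
    R=np.array(c['R']);t=np.array(c['t']); o=-R.T@t
    d=R.T@np.array([(u-c['cx'])/f,(v-c['cy'])/f,1]); return o+d*(z-o[2])/d[2]
def proj(n,X):
    c=eyes.get_calibration(n); f=210/np.tan(np.radians(c['fovy'])/2)
    p=np.array(c['R'])@np.array(X)+np.array(c['t']); return f*p[0]/p[2]+c['cx'],f*p[1]/p[2]+c['cy']
E
python3 - <<'E'
from h import *
for n in('top','side'):
    save(n,n+'1.png'); c=eyes.get_calibration(n); print(n,c['fovy'],c['cx'],c['cy'],-np.array(c['R']).T@np.array(c['t']))
o=robot.get_obs();print(o['time'],o['tool_pos'],o['ee_rot'],o['width'])
E
```

```text
top 50.94248764365473 280.4973555394546 203.69209165102396 [0.39901192 0.01585361 1.2175775 ]
side 57.92762330923903 279.5281244298262 206.77249128104472 [ 0.48472142 -1.0985076   0.51441539]
0.1 [0.2134382  0.50657057 0.30163465] [-3.13962528e+00 -2.01687060e-04  2.74274055e+00] 0.09403182293511221
```

View pics/top1.png

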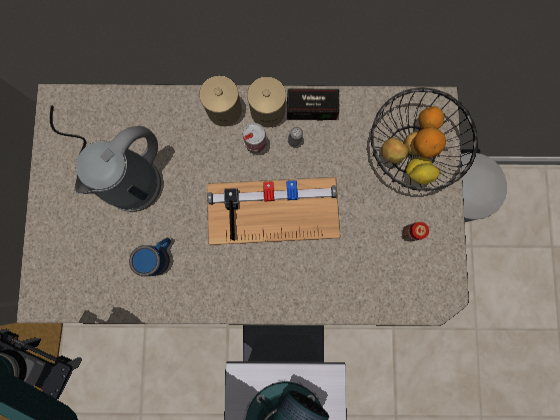

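View pics/side1.png

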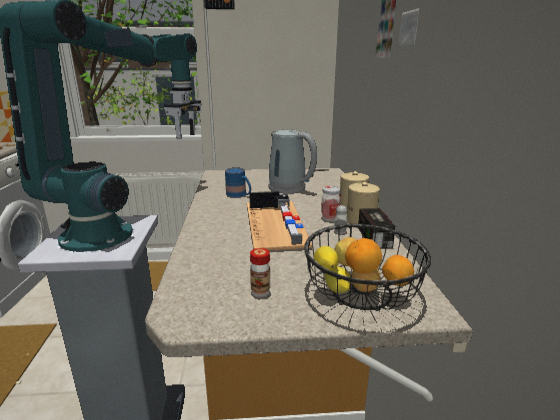

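The top view shows the stop cap at (232,197) with its plate running down to (233,240). The red catch is at (268,191) and the blue at (292,190), so red comes first. The mug at (148,260) is well to the left. Next I'll measure these.

```bash
cat > m.py <<'E'
from h import *
im=np.mean([eyes.snapshot('top').astype(float) for _ in range(3)],0).astype(np.uint8)
hsv=cv2.cvtColor(im,cv2.COLOR_RGB2HSV)
x0,y0,x1,y1=195,170,350,255
roi=np.zeros(hsv.shape[:2],np.uint8); roi[y0:y1,x0:x1]=255
def mask(lo,hi): return cv2.inRange(hsv,np.array(lo),np.array(hi))&roi
def blob(m):
    cs,_=cv2.findContours(m,cv2.RETR_EXTERNAL,cv2.CHAIN_APPROX_NONE); return max(cs,key=cv2.contourArea)
wood=mask((8,60,80),(25,200,255)); wood=cv2.morphologyEx(wood,cv2.MORPH_CLOSE,np.ones((25,25)))
r=cv2.minAreaRect(blob(wood)); P=np.array([ray('top',*p,.018) for p in cv2.boxPoints(r)])
print('board',r,P.round(3).tolist(),[np.linalg.norm(P[i]-P[i-1]).round(3) for i in range(4)])
for n,m,z in(('red',mask((0,150,90),(6,255,255))|mask((172,150,90),(180,255,255)),.037),('blue',mask((105,150,70),(125,255,255)),.037),('black',mask((0,0,0),(180,255,45)),.081)):
    c=blob(m); q=cv2.minAreaRect(c); print(n,q,[ray('top',*p,z).round(4).tolist() for p in cv2.boxPoints(q)],ray('top',*q[0],z).round(4))
cv2.imwrite('pics/crop1.png',cv2.cvtColor(cv2.resize(im[y0:y1,x0:x1],None,fx=5,fy=5,interpolation=cv2.INTER_CUBIC),cv2.COLOR_RGB2BGR))
E
python3 m.py
```

```text
board ((272.33465576171875, 210.56704711914062), (61.96839141845703, 131.8611602783203), 87.0262680053711) [[0.631, 0.227, 0.018], [0.654, -0.138, 0.018], [0.482, -0.145, 0.018], [0.46, 0.213, 0.018]] [np.float64(0.171), np.float64(0.366), np.float64(0.172), np.float64(0.358)]
red ((268.0, 191.0), (18.0, 10.0), 90.0) [[0.6318, 0.0655, 0.037], [0.632, 0.0382, 0.037], [0.5823, 0.0377, 0.037], [0.5821, 0.0648, 0.037]] [0.607  0.0515 0.037 ]
blue ((292.0, 190.0), (18.0, 10.0), 90.0) [[0.6351, 0.0001, 0.037], [0.6353, -0.0272, 0.037], [0.5856, -0.0274, 0.037], [0.5854, -0.0002, 0.037]] [ 0.6103 -0.0137  0.037 ]
black ((232.6384735107422, 214.10769653320312), (49.7379264831543, 11.411195755004883), 82.87498474121094) [[0.6005, 0.1657, 0.081], [0.6045, 0.1361, 0.081], [0.4755, 0.1172, 0.081], [0.4716, 0.1463, 0.081]] [0.5375 0.1413 0.081 ]
```

View pics/crop1.png

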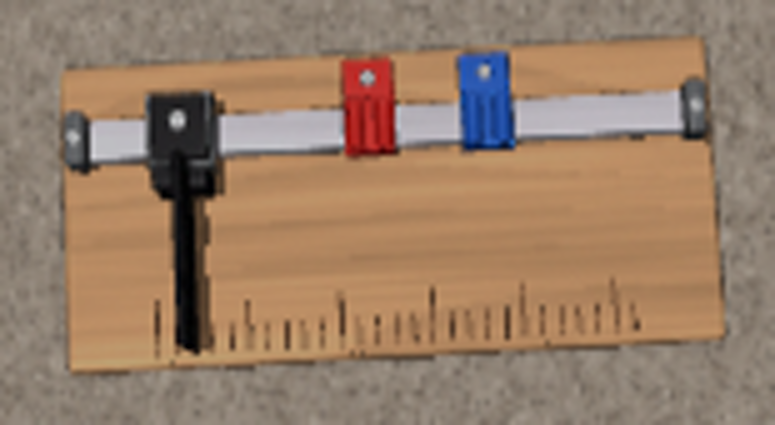

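The crop shows the rail running from (75,140) to (694,105), so the gauge is turned about +3.2°. The plate's top edge runs from (180,160) to (187,350), and the red clip is centred near x=369.

```bash
python3 - <<'E'
from h import *
g=lambda u,v,z:ray('top',195+(u+.5)/5-.5,170+(v+.5)/5-.5,z)
a,b=g(75,140,.034),g(694,105,.034); yaw=np.arctan2(-(a-b)[0],(a-b)[1]); print(a,b,yaw,np.linalg.norm(a-b))
ey=np.array([-np.sin(yaw),np.cos(yaw),0]);ex=np.array([np.cos(yaw),np.sin(yaw),0])
O=(a+b)/2
for n,p in dict(red=g(369.5,128,.04),blue=g(487,125,.04),near=g(187.5,350,.081),mid=g(184,260,.081),far=g(181,160,.081),screw=g(178,120,.055)).items(): print(n,p.round(4),'ex',((p-O)@ex).round(4),'ey',((p-O)@ey).round(4))
E
```

```text
[0.5879143  0.21019101 0.034     ] [ 0.61014281 -0.12659337  0.034     ] 0.06590661284817902 0.33751715035366564
red [0.5949 0.05   0.04  ] ex -0.0036 ey 0.0084
blue [ 0.5971 -0.0137  0.04  ] ex -0.0056 ey -0.0552
near [0.4714 0.141  0.081 ] ex -0.1208 ey 0.1074
mid [0.518 0.144 0.081] ex -0.0742 ey 0.1073
far [0.5703 0.1469 0.081 ] ex -0.0217 ey 0.1067
screw [0.5959 0.152  0.055 ] ex 0.0041 ey 0.1102
```

Call:
carry_out(
  deltas=[
    {"wz": -0.97,"gripper": 255},
    {"wz": -0.97,"gripper": 255},
    {"wz": -0.97,"gripper": 255},
    {"wz": -0.97,"gripper": 255},
    {"dx": -0.8,"dy": -1,"gripper": 255},
    {"dx": -0.8,"dy": -1,"gripper": 255},
    {"dx": -0.8,"dy": -1,"gripper": 255},
    {"dx": -0.8,"dy": -1,"gripper": 255},
    {"dx": -0.8,"dy": -1,"gripper": 255},
    {"dx": -0.8,"dy": -1,"gripper": 255},
    {"dx": -0.8,"dy": -1,"gripper": 255},
    {"dx": -0.8,"dy": -1,"gripper": 255},
    {"dx": -0.8,"dy": -1,"gripper": 255},
    {"dx": -0.8,"dy": -1,"gripper": 255},
    {"dx": -0.8,"dy": -1,"gripper": 255},
    {"dx": -0.8,"dy": -1,"gripper": 255},
    {"dx": -0.8,"dy": -1,"gripper": 255},
    {"dx": -0.8,"dy": -1,"gripper": 255},
    {"dx": -0.8,"dy": -1,"gripper": 255},
    {"dx": -0.8,"dy": -1,"gripper": 255},
  ],
)

```text
invalid input
```

Call:
carry_out(
  deltas=[
    {"dx": -0.5,"dy": -0.5,"dz": 1,"gripper": 255},
    {"dx": -0.5,"dy": -0.5,"dz": 1,"gripper": 255},
    {"dz": 1,"gripper": 255},
    {"dz": 1,"gripper": 255},
    {"gripper": 255},
    {"gripper": 255},
  ],
)

```text
invalid input
```

```bash
python3 - <<'E'
from h import *
im=save('side','s2.png')
im=save('top','t2.png')
c=cv2.resize(cv2.cvtColor(im[165:285,180:350],cv2.COLOR_RGB2BGR),None,fx=4,fy=4,interpolation=2)
s=cv2.imread('pics/s2.png')[150:260,170:340]; s=cv2.resize(s,(400,260))
p=np.zeros((480+0,680,3),np.uint8); p[:480]=c; 
cv2.imwrite('pics/s2c.png',cv2.resize(cv2.imread('pics/s2.png')[130:270,170:360],None,fx=4,fy=4,interpolation=2))
cv2.imwrite('pics/t2c.png',c)
E
```

```text
(no output)
```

View pics/s2c.png

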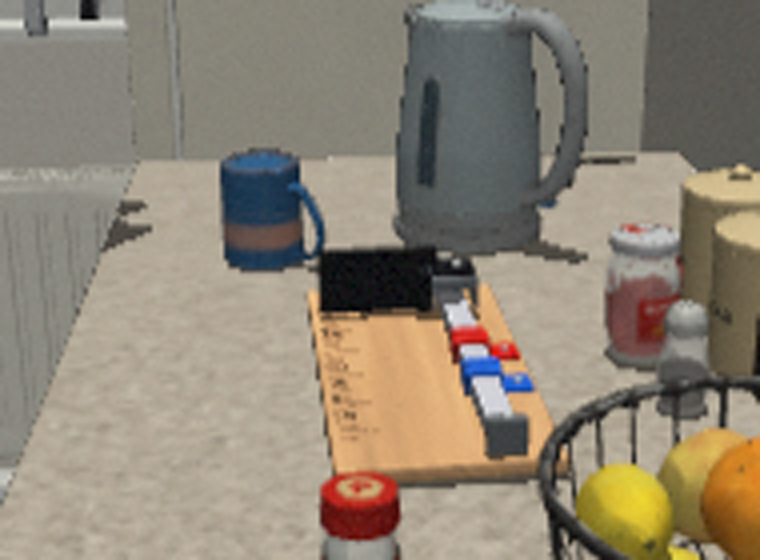

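Both move calls were refused, and the picture confirms the arm hasn't moved. I'll resend them with every field filled in each row.

Call:
carry_out(
  deltas=[
    {"dx": 0,"dy": 0,"dz": 0,"wx": 0,"wy": 0,"wz": -0.97,"gripper": 255},
    {"dx": 0,"dy": 0,"dz": 0,"wx": 0,"wy": 0,"wz": -0.97,"gripper": 255},
    {"dx": 0,"dy": 0,"dz": 0,"wx": 0,"wy": 0,"wz": -0.97,"gripper": 255},
    {"dx": 0,"dy": 0,"dz": 0,"wx": 0,"wy": 0,"wz": -0.97,"gripper": 255},
    {"dx": -0.8,"dy": -1,"dz": 0,"wx": 0,"wy": 0,"wz": 0,"gripper": 255},
    {"dx": -0.8,"dy": -1,"dz": 0,"wx": 0,"wy": 0,"wz": 0,"gripper": 255},
    {"dx": -0.8,"dy": -1,"dz": 0,"wx": 0,"wy": 0,"wz": 0,"gripper": 255},
    {"dx": -0.8,"dy": -1,"dz": 0,"wx": 0,"wy": 0,"wz": 0,"gripper": 255},
    {"dx": -0.8,"dy": -1,"dz": 0,"wx": 0,"wy": 0,"wz": 0,"gripper": 255},
    {"dx": -0.8,"dy": -1,"dz": 0,"wx": 0,"wy": 0,"wz": 0,"gripper": 255},
    {"dx": -0.8,"dy": -1,"dz": 0,"wx": 0,"wy": 0,"wz": 0,"gripper": 255},
    {"dx": -0.8,"dy": -1,"dz": 0,"wx": 0,"wy": 0,"wz": 0,"gripper": 255},
  ],
)

```text
time: 1.35
tool_pos: [0.3526, 0.3547, 0.3028]
ee_rot: [3.141, 0.0, -3.075]
wrist_force: [0.1, -0.3, -0.2]
width: 0.0177
finger_force: 0.0
```

Call:
carry_out(
  deltas=[
    {"dx": -0.8,"dy": -1,"dz": 0,"wx": 0,"wy": 0,"wz": 0,"gripper": 255},
    {"dx": -0.8,"dy": -1,"dz": 0,"wx": 0,"wy": 0,"wz": 0,"gripper": 255},
    {"dx": -0.8,"dy": -1,"dz": 0,"wx": 0,"wy": 0,"wz": 0,"gripper": 255},
    {"dx": -0.8,"dy": -1,"dz": 0,"wx": 0,"wy": 0,"wz": 0,"gripper": 255},
    {"dx": -0.8,"dy": -1,"dz": 0,"wx": 0,"wy": 0,"wz": 0,"gripper": 255},
    {"dx": -0.8,"dy": -1,"dz": 0,"wx": 0,"wy": 0,"wz": 0,"gripper": 255},
    {"dx": -0.8,"dy": -1,"dz": 0,"wx": 0,"wy": 0,"wz": 0,"gripper": 255},
    {"dx": -0.8,"dy": -1,"dz": 0,"wx": 0,"wy": 0,"wz": 0,"gripper": 255},
    {"dx": -0.8,"dy": -0.6,"dz": 1,"wx": 0,"wy": 0,"wz": 0,"gripper": 255},
    {"dx": 0,"dy": 0,"dz": 1,"wx": 0,"wy": 0,"wz": 0,"gripper": 255},
    {"dx": 0,"dy": 0,"dz": 1,"wx": 0,"wy": 0,"wz": 0,"gripper": 255},
    {"dx": 0,"dy": 0,"dz": 1,"wx": 0,"wy": 0,"wz": 0,"gripper": 255},
    {"dx": 0,"dy": 0,"dz": 1,"wx": 0,"wy": 0,"wz": 0,"gripper": 255},
    {"dx": 0,"dy": 0,"dz": 0,"wx": 0,"wy": 0,"wz": 0,"gripper": 255},
  ],
)

```text
time: 2.52
tool_pos: [0.505, 0.193, 0.1978]
ee_rot: [-3.14, -0.009, -3.075]
wrist_force: [-0.2, 0.0, -0.8]
width: 0.0002
finger_force: 0.0
```

```bash
python3 - <<'E'
from h import *
save('side','s3.png')
cv2.imwrite('pics/s3c.png',cv2.resize(cv2.imread('pics/s3.png')[120:260,180:350],None,fx=4,fy=4,interpolation=2))
E
```

```text
(no output)
```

View pics/s3c.png

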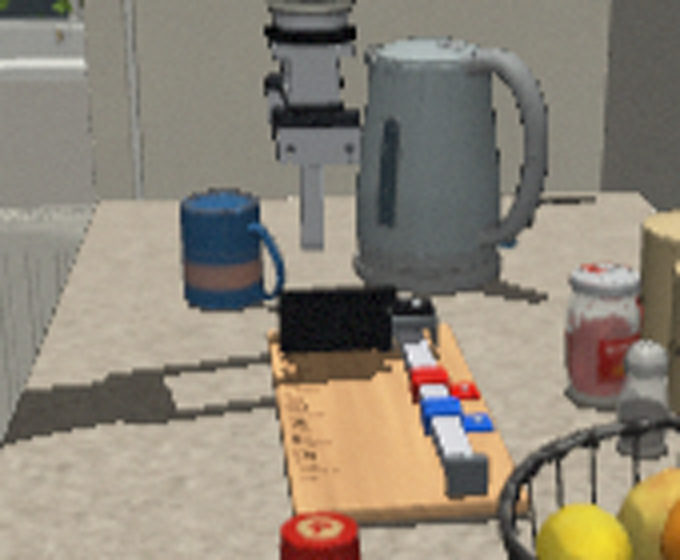

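The side view shows the closed fingertips at (312,245), left of the plate and clear of it. I'll go 10 mm farther out, descend, and approach.

Call:
carry_out(
  deltas=[
    {"dx": -0.5,"dy": 0,"dz": 1,"wx": 0,"wy": 0,"wz": 0,"gripper": 255},
    {"dx": 0,"dy": 0,"dz": 1,"wx": 0,"wy": 0,"wz": 0,"gripper": 255},
    {"dx": 0,"dy": 0,"dz": 0.6,"wx": 0,"wy": 0,"wz": 0,"gripper": 255},
    {"dx": 0,"dy": -0.5,"dz": 0,"wx": 0,"wy": 0,"wz": 0,"gripper": 255},
    {"dx": 0,"dy": -0.5,"dz": 0,"wx": 0,"wy": 0,"wz": 0,"gripper": 255},
    {"dx": 0,"dy": 0,"dz": 0,"wx": 0,"wy": 0,"wz": 0,"gripper": 255},
    {"dx": 0,"dy": 0,"dz": 0,"wx": 0,"wy": 0,"wz": 0,"gripper": 255},
  ],
)

```text
time: 3.15
tool_pos: [0.5194, 0.1738, 0.1526]
ee_rot: [3.141, 0.003, -3.076]
wrist_force: [-0.3, 0.0, 0.6]
width: 0.0007
finger_force: 0.0
```

Call:
carry_out(
  deltas=[
    {"dx": 0,"dy": -0.2,"dz": 0,"wx": 0,"wy": 0,"wz": 0,"gripper": 255},
    {"dx": 0,"dy": -0.2,"dz": 0,"wx": 0,"wy": 0,"wz": 0,"gripper": 255},
    {"dx": 0,"dy": -0.2,"dz": 0,"wx": 0,"wy": 0,"wz": 0,"gripper": 255},
    {"dx": 0,"dy": -0.2,"dz": 0,"wx": 0,"wy": 0,"wz": 0,"gripper": 255},
    {"dx": 0,"dy": -0.2,"dz": 0,"wx": 0,"wy": 0,"wz": 0,"gripper": 255},
  ],
)

```text
time: 3.57
tool_pos: [0.5199, 0.1545, 0.151]
ee_rot: [3.141, 0.001, -3.075]
wrist_force: [0.3, 0.5, 0.8]
width: 0.0006
finger_force: 0.6
```

Call:
carry_out(
  deltas=[
    {"dx": 0,"dy": -0.2,"dz": 0.1,"wx": 0,"wy": 0,"wz": 0,"gripper": 255},
    {"dx": 0,"dy": -0.2,"dz": 0.1,"wx": 0,"wy": 0,"wz": 0,"gripper": 255},
    {"dx": 0,"dy": -0.2,"dz": 0,"wx": 0,"wy": 0,"wz": 0,"gripper": 255},
    {"dx": 0,"dy": -0.2,"dz": 0,"wx": 0,"wy": 0,"wz": 0,"gripper": 255},
    {"dx": 0,"dy": -0.2,"dz": 0,"wx": 0,"wy": 0,"wz": 0,"gripper": 255},
    {"dx": 0,"dy": -0.2,"dz": 0,"wx": 0,"wy": 0,"wz": 0,"gripper": 255},
    {"dx": 0,"dy": -0.2,"dz": 0,"wx": 0,"wy": 0,"wz": 0,"gripper": 255},
    {"dx": 0,"dy": -0.2,"dz": 0,"wx": 0,"wy": 0,"wz": 0,"gripper": 255},
    {"dx": 0,"dy": -0.2,"dz": 0,"wx": 0,"wy": 0,"wz": 0,"gripper": 255},
    {"dx": 0,"dy": -0.2,"dz": 0,"wx": 0,"wy": 0,"wz": 0,"gripper": 255},
    {"dx": 0,"dy": -0.2,"dz": 0,"wx": 0,"wy": 0,"wz": 0,"gripper": 255},
    {"dx": 0,"dy": -0.2,"dz": 0,"wx": 0,"wy": 0,"wz": 0,"gripper": 255},
    {"dx": 0,"dy": -0.1,"dz": 0,"wx": 0,"wy": 0,"wz": 0,"gripper": 255},
    {"dx": 0,"dy": -0.1,"dz": 0,"wx": 0,"wy": 0,"wz": 0,"gripper": 255},
    {"dx": 0,"dy": 0,"dz": 0,"wx": 0,"wy": 0,"wz": 0,"gripper": 255},
  ],
)

```text
time: 4.82
tool_pos: [0.5234, 0.1021, 0.1468]
ee_rot: [-3.141, 0.0, -3.075]
wrist_force: [-0.4, 0.2, 0.1]
width: 0.0006
finger_force: 0.0
```

```bash
python3 - <<'E'
from h import *
save('top','t4.png');save('side','s4.png')
a=cv2.resize(cv2.imread('pics/t4.png')[170:255,195:350],None,fx=3.5,fy=3.5,interpolation=2)
b=cv2.resize(cv2.imread('pics/s4.png')[180:255,230:365],(a.shape[1],300),interpolation=2)
cv2.imwrite('pics/c4.png',np.vstack([a,b]))
E
```

```text
(no output)
```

View pics/c4.png

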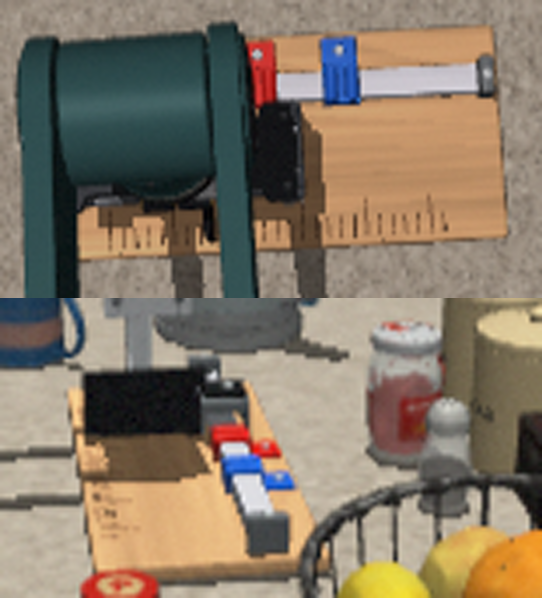

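The plate's near end is at about (210,225) in the upper crop. The stop has moved about 58 mm with the plate upright and the fingertips behind it. Roughly 33 mm remain to the first red ridge.

Call:
carry_out(
  deltas=[
    {"dx": 0,"dy": -0.15,"dz": 0,"wx": 0,"wy": 0,"wz": 0,"gripper": 255},
    {"dx": 0,"dy": -0.15,"dz": 0,"wx": 0,"wy": 0,"wz": 0,"gripper": 255},
    {"dx": 0,"dy": -0.15,"dz": 0,"wx": 0,"wy": 0,"wz": 0,"gripper": 255},
    {"dx": 0,"dy": -0.15,"dz": 0,"wx": 0,"wy": 0,"wz": 0,"gripper": 255},
    {"dx": 0,"dy": -0.15,"dz": 0,"wx": 0,"wy": 0,"wz": 0,"gripper": 255},
    {"dx": 0,"dy": -0.15,"dz": 0,"wx": 0,"wy": 0,"wz": 0,"gripper": 255},
    {"dx": 0,"dy": -0.1,"dz": 0,"wx": 0,"wy": 0,"wz": 0,"gripper": 255},
    {"dx": 0,"dy": -0.1,"dz": 0,"wx": 0,"wy": 0,"wz": 0,"gripper": 255},
    {"dx": 0,"dy": 0,"dz": 0,"wx": 0,"wy": 0,"wz": 0,"gripper": 255},
  ],
)

```text
time: 5.67
tool_pos: [0.5248, 0.0802, 0.1467]
ee_rot: [-3.141, 0.0, -3.075]
wrist_force: [0.3, -0.6, 0.8]
width: 0.0005
finger_force: 0.0
```

Call:
carry_out(
  deltas=[
    {"dx": 0,"dy": -0.1,"dz": 0,"wx": 0,"wy": 0,"wz": 0,"gripper": 255},
    {"dx": 0,"dy": -0.05,"dz": 0,"wx": 0,"wy": 0,"wz": 0,"gripper": 255},
    {"dx": 0,"dy": -0.05,"dz": 0,"wx": 0,"wy": 0,"wz": 0,"gripper": 255},
  ],
)

```text
time: 5.92
tool_pos: [0.525, 0.0766, 0.1466]
ee_rot: [3.141, -0.0, -3.075]
wrist_force: [0.2, 0.4, 0.7]
width: 0.0002
finger_force: 0.4
```

Call:
carry_out(
  deltas=[
    {"dx": 0,"dy": -0.05,"dz": 0,"wx": 0,"wy": 0,"wz": 0,"gripper": 255},
    {"dx": 0,"dy": -0.05,"dz": 0,"wx": 0,"wy": 0,"wz": 0,"gripper": 255},
  ],
)

```text
time: 6.08
tool_pos: [0.5251, 0.0747, 0.1466]
ee_rot: [3.141, -0.0, -3.075]
wrist_force: [-0.4, 0.9, 1.1]
width: 0.0001
finger_force: 0.4
```

Call:
carry_out(
  deltas=[
    {"dx": 0,"dy": -0.05,"dz": 0,"wx": 0,"wy": 0,"wz": 0,"gripper": 255},
    {"dx": 0,"dy": -0.05,"dz": 0,"wx": 0,"wy": 0,"wz": 0,"gripper": 255},
  ],
)

```text
time: 6.25
tool_pos: [0.5252, 0.0728, 0.1466]
ee_rot: [3.141, -0.0, -3.075]
wrist_force: [0.0, 1.9, 1.0]
width: 0.0007
finger_force: 1.2
```

Call:
carry_out(
  deltas=[
    {"dx": 0,"dy": -0.05,"dz": 0,"wx": 0,"wy": 0,"wz": 0,"gripper": 255},
  ],
)

```text
time: 6.33
tool_pos: [0.5252, 0.0723, 0.1467]
ee_rot: [3.14, -0.0, -3.075]
wrist_force: [-0.3, 4.2, 0.8]
width: 0.0004
finger_force: 2.1
```

Call:
carry_out(
  deltas=[
    {"dx": 0,"dy": -0.05,"dz": 0,"wx": 0,"wy": 0,"wz": 0,"gripper": 255},
  ],
)

```text
time: 6.42
tool_pos: [0.5252, 0.0717, 0.1467]
ee_rot: [3.139, -0.0, -3.075]
wrist_force: [-0.7, 5.3, -0.2]
width: 0.0006
finger_force: 3.1
```

Call:
carry_out(
  deltas=[
    {"dx": 0,"dy": -0.05,"dz": 0,"wx": 0,"wy": 0,"wz": 0,"gripper": 255},
  ],
)

```text
time: 6.5
tool_pos: [0.5253, 0.0712, 0.1467]
ee_rot: [3.138, -0.0, -3.074]
wrist_force: [-0.8, 7.0, 1.2]
width: 0.0004
finger_force: 4.0
```

The force is rising, so the stop is climbing the ridge.

Call:
carry_out(
  deltas=[
    {"dx": 0,"dy": -0.04,"dz": 0,"wx": 0,"wy": 0,"wz": 0,"gripper": 255},
  ],
)

```text
time: 6.58
tool_pos: [0.5253, 0.0707, 0.1467]
ee_rot: [3.137, -0.0, -3.074]
wrist_force: [-1.1, 7.3, 0.8]
width: 0.0004
finger_force: 4.1
```

Call:
carry_out(
  deltas=[
    {"dx": 0,"dy": -0.04,"dz": 0,"wx": 0,"wy": 0,"wz": 0,"gripper": 255},
  ],
)

```text
time: 6.67
tool_pos: [0.5253, 0.0703, 0.1467]
ee_rot: [3.136, -0.0, -3.074]
wrist_force: [-0.5, 8.7, 0.8]
width: 0.0007
finger_force: 4.7
```

Call:
carry_out(
  deltas=[
    {"dx": 0,"dy": -0.03,"dz": 0,"wx": 0,"wy": 0,"wz": 0,"gripper": 255},
  ],
)

```text
time: 6.75
tool_pos: [0.5253, 0.07, 0.1468]
ee_rot: [3.135, -0.0, -3.074]
wrist_force: [-0.8, 10.5, 0.9]
width: 0.0006
finger_force: 5.1
```

Call:
carry_out(
  deltas=[
    {"dx": 0,"dy": 0,"dz": 0,"wx": 0,"wy": 0,"wz": 0,"gripper": 255},
  ],
)

```text
time: 6.83
tool_pos: [0.5253, 0.0701, 0.1468]
ee_rot: [3.135, 0.0, -3.074]
wrist_force: [-1.0, 9.4, 0.9]
width: 0.0003
finger_force: 4.8
```

Call:
carry_out(
  deltas=[
    {"dx": 0,"dy": -0.03,"dz": 0,"wx": 0,"wy": 0,"wz": 0,"gripper": 255},
  ],
)

```text
time: 6.92
tool_pos: [0.5253, 0.0698, 0.1468]
ee_rot: [3.135, -0.0, -3.074]
wrist_force: [-0.2, 11.1, 1.7]
width: 0.0003
finger_force: 5.6
```

Call:
carry_out(
  deltas=[
    {"dx": 0,"dy": -0.03,"dz": 0,"wx": 0,"wy": 0,"wz": 0,"gripper": 255},
  ],
)

```text
time: 7.0
tool_pos: [0.5253, 0.0696, 0.1468]
ee_rot: [3.134, 0.0, -3.074]
wrist_force: [-1.2, 12.2, 1.2]
width: 0.0005
finger_force: 6.1
```

Call:
carry_out(
  deltas=[
    {"dx": 0,"dy": -0.02,"dz": 0,"wx": 0,"wy": 0,"wz": 0,"gripper": 255},
  ],
)

```text
time: 7.08
tool_pos: [0.5253, 0.0694, 0.1468]
ee_rot: [3.133, -0.0, -3.074]
wrist_force: [-0.9, 13.3, 0.9]
width: 0.0003
finger_force: 6.4
```

```bash
python3 - <<'E'
from h import *
save('top','t5.png');save('side','s5.png')
a=cv2.resize(cv2.imread('pics/t5.png')[170:255,195:350],None,fx=3.5,fy=3.5,interpolation=2)
b=cv2.resize(cv2.imread('pics/s5.png')[180:255,230:365],(a.shape[1],300),interpolation=2)
cv2.imwrite('pics/c5.png',np.vstack([a,b]))
E
```

```text
(no output)
```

View pics/c5.png

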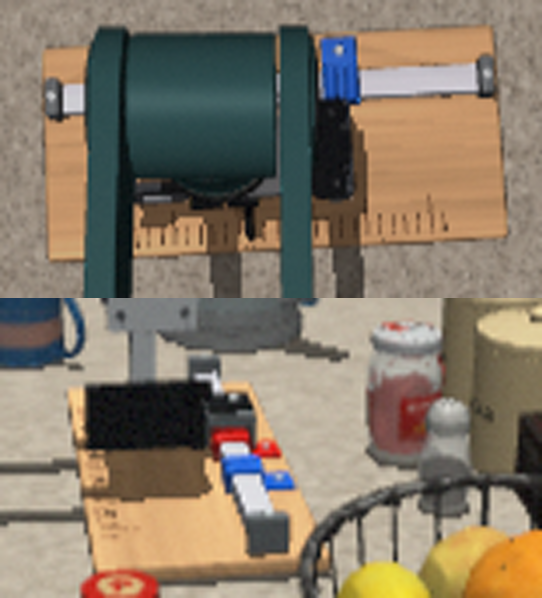

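The cap sits level at (235,405), just short of the red clip, and the plate is about 11 mm short of the seat. So this load is the ridge ramp, and I'll keep going gently.

Call:
carry_out(
  deltas=[
    {"dx": 0,"dy": -0.03,"dz": 0,"wx": 0,"wy": 0,"wz": 0,"gripper": 255},
  ],
)

```text
time: 7.27
tool_pos: [0.5254, 0.0692, 0.1468]
ee_rot: [3.132, 0.0, -3.073]
wrist_force: [-1.0, 13.5, 1.4]
width: 0.0007
finger_force: 6.9
```

Call:
carry_out(
  deltas=[
    {"dx": 0,"dy": -0.03,"dz": 0,"wx": 0,"wy": 0,"wz": 0,"gripper": 255},
  ],
)

```text
time: 7.35
tool_pos: [0.5254, 0.0682, 0.1468]
ee_rot: [3.134, 0.0, -3.073]
wrist_force: [-0.8, 9.3, 1.3]
width: 0.0006
finger_force: 4.6
```

Call:
carry_out(
  deltas=[
    {"dx": 0,"dy": 0,"dz": 0,"wx": 0,"wy": 0,"wz": 0,"gripper": 255},
  ],
)

```text
time: 7.43
tool_pos: [0.5255, 0.0672, 0.1467]
ee_rot: [3.136, -0.0, -3.074]
wrist_force: [-1.9, 7.3, 0.4]
width: -0.0001
finger_force: 3.8
```

Call:
carry_out(
  deltas=[
    {"dx": 0,"dy": 0,"dz": 0,"wx": 0,"wy": 0,"wz": 0,"gripper": 255},
    {"dx": 0,"dy": 0,"dz": 0,"wx": 0,"wy": 0,"wz": 0,"gripper": 255},
  ],
)

```text
time: 7.6
tool_pos: [0.5256, 0.0656, 0.1467]
ee_rot: [3.14, -0.0, -3.074]
wrist_force: [-0.9, 2.4, 0.5]
width: 0.0004
finger_force: 1.4
```

Call:
carry_out(
  deltas=[
    {"dx": 0,"dy": -0.03,"dz": 0,"wx": 0,"wy": 0,"wz": 0,"gripper": 255},
  ],
)

```text
time: 7.68
tool_pos: [0.5257, 0.0645, 0.1467]
ee_rot: [3.141, -0.0, -3.074]
wrist_force: [-0.3, 1.1, 0.5]
width: 0.0007
finger_force: 0.7
```

Call:
carry_out(
  deltas=[
    {"dx": 0,"dy": -0.03,"dz": 0,"wx": 0,"wy": 0,"wz": 0,"gripper": 255},
  ],
)

```text
time: 7.77
tool_pos: [0.5258, 0.0632, 0.1467]
ee_rot: [-3.141, -0.0, -3.075]
wrist_force: [0.3, -0.1, 0.5]
width: 0.0002
finger_force: 0.1
```

The force rose, then fell to zero, so the stop has snapped forward. I'll back away and look.

Call:
carry_out(
  deltas=[
    {"dx": 0,"dy": 0.5,"dz": 0,"wx": 0,"wy": 0,"wz": 0,"gripper": 255},
    {"dx": 0,"dy": 1,"dz": 0,"wx": 0,"wy": 0,"wz": 0,"gripper": 255},
    {"dx": 0,"dy": 1,"dz": 0,"wx": 0,"wy": 0,"wz": 0,"gripper": 255},
    {"dx": 0,"dy": 0,"dz": -1,"wx": 0,"wy": 0,"wz": 0,"gripper": 255},
    {"dx": 0,"dy": 0,"dz": -1,"wx": 0,"wy": 0,"wz": 0,"gripper": 255},
    {"dx": 0,"dy": 0,"dz": -1,"wx": 0,"wy": 0,"wz": 0,"gripper": 255},
    {"dx": 0,"dy": 0,"dz": -1,"wx": 0,"wy": 0,"wz": 0,"gripper": 255},
    {"dx": 0.9,"dy": 1,"dz": -0.5,"wx": 0,"wy": 0,"wz": 0,"gripper": 255},
    {"dx": 0.9,"dy": 1,"dz": -0.5,"wx": 0,"wy": 0,"wz": 0,"gripper": 255},
    {"dx": 0.9,"dy": 1,"dz": -0.5,"wx": 0,"wy": 0,"wz": 0,"gripper": 255},
    {"dx": 0.9,"dy": 1,"dz": -0.5,"wx": 0,"wy": 0,"wz": 0,"gripper": 255},
    {"dx": 0.9,"dy": 1,"dz": 0,"wx": 0,"wy": 0,"wz": 0,"gripper": 255},
    {"dx": 0.9,"dy": 1,"dz": 0,"wx": 0,"wy": 0,"wz": 0,"gripper": 255},
    {"dx": 0.9,"dy": 1,"dz": 0,"wx": 0,"wy": 0,"wz": 0,"gripper": 255},
    {"dx": 0.9,"dy": 1,"dz": 0,"wx": 0,"wy": 0,"wz": 0,"gripper": 255},
    {"dx": 0.9,"dy": 1,"dz": 0,"wx": 0,"wy": 0,"wz": 0,"gripper": 255},
    {"dx": 0.9,"dy": 1,"dz": 0,"wx": 0,"wy": 0,"wz": 0,"gripper": 255},
    {"dx": 0,"dy": 0,"dz": 0,"wx": 0,"wy": 0,"wz": 0,"gripper": 255},
    {"dx": 0,"dy": 0,"dz": 0,"wx": 0,"wy": 0,"wz": 0,"gripper": 255},
  ],
)

```text
time: 9.35
tool_pos: [0.3291, 0.3014, 0.2668]
ee_rot: [-3.141, 0.001, -3.072]
wrist_force: [0.3, -0.2, -0.2]
width: 0.0006
finger_force: 0.0
```

```bash
python3 - <<'E'
from h import *
im=save('top','t6.png')
cv2.imwrite('pics/c6.png',cv2.resize(cv2.imread('pics/t6.png')[170:255,195:350],None,fx=5,fy=5,interpolation=2))
E
```

```text
(no output)
```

View pics/c6.png

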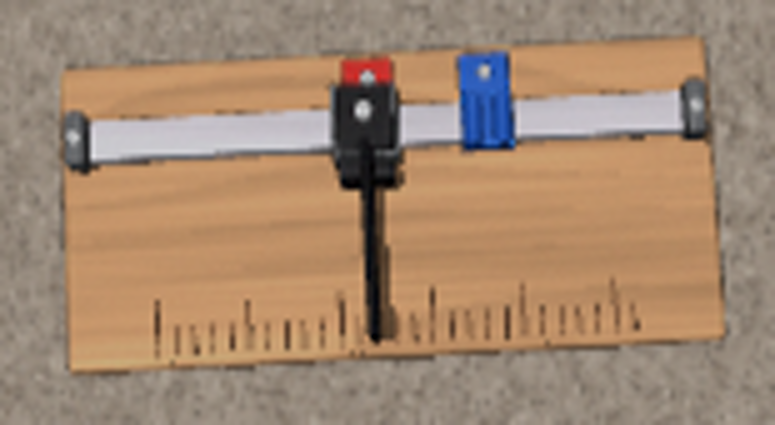

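The cap screw is now at (362,110) and the plate's near end at (375,338), lined up over the red clip with its tab at (367,75). I'll check this with numbers.

```bash
python3 - <<'E'
from h import *
g=lambda u,v,z:ray('top',195+(u+.5)/5-.5,170+(v+.5)/5-.5,z)
a,b=g(75,140,.034),g(694,105,.034);O=(a+b)/2; ey=(a-b)/np.linalg.norm(a-b)
for n,p in dict(tabscrew=g(367.5,76,.036),bluescrew=g(484.5,71,.036),red=g(369,128,.04),near=g(375,338,.081),mid=g(370,250,.081),screw=g(362.5,110,.055),near0=g(187.5,350,.081),screw0=g(178,120,.055)).items(): print(n,((p-O)@ey).round(4))
E
```

```text
tabscrew 0.008
bluescrew -0.0558
red 0.0087
near 0.0107
mid 0.0108
screw 0.0114
near0 0.1074
screw0 0.1102
```

```bash
python3 - <<'E'
from h import *
g=lambda u,v,z:ray('top',195+(u+.5)/5-.5,170+(v+.5)/5-.5,z)
a,b=g(75,140,.034),g(694,105,.034);O=(a+b)/2; ey=(a-b)/np.linalg.norm(a-b)
T={'top1':None,'t5':[.5253,.0694,.034],'t4':[.5234,.1021,.034],'t6':None}
for f,t in T.items():
    im=cv2.imread(f'pics/{f}.png').max(2).astype(float); e=[]
    for v in range(231,237):
        lo,hi=dict(top1=(225,240),t4=(248,262),t5=(262,270),t6=(262,277))[f]
        w=np.clip(70-im[v,lo:hi],0,None); 
        if w.sum()>20: e.append((ray('top',(w*np.arange(lo,hi)).sum()/w.sum(),v,.081)-O)@ey)
    print(f,np.round(e,4), None if t is None else ((np.array(t)-O)@ey).round(4))
# clip pixel extents, saturation-weighted centroid before/after
im=cv2.imread('pics/top1.png').astype(float)
w=np.clip(im[182:200,258:280,2]-im[182:200,258:280,1]-70,0,None)
print('red',[((ray('top',(r*np.arange(258,280)).sum()/r.sum(),182+i,.038)-O)@ey).round(4) for i,r in enumerate(w) if r.sum()>100])
E
```

```text
top1 [0.1064 0.1063 0.106  0.1061 0.1068 0.107 ] None
t5 [0.0199 0.0199 0.02   0.0197 0.0197 0.0199] 0.0324
t4 [0.0498 0.0497 0.0494 0.0494 0.0496 0.0486] 0.0652
t6 [0.0099 0.01   0.0102 0.0103 0.0105 0.0106] None
red [np.float64(0.0078), np.float64(0.0084), np.float64(0.0087), np.float64(0.0083), np.float64(0.0079), np.float64(0.0079), np.float64(0.008), np.float64(0.0069), np.float64(0.0082), np.float64(0.0081), np.float64(0.0076), np.float64(0.0082), np.float64(0.0086), np.float64(0.0086), np.float64(0.0088), np.float64(0.0092), np.float64(0.0091), np.float64(0.0094)]
```

The plate moved 9.7 mm past the pre-crest position while the fingers moved only 6 mm, so it snapped in. It measures within about 2 mm of the red clip's centre, which is inside the calibration error. The arm is clear, so I'm handing in.

```bash
python3 -c "
from bench import robot
print(robot.close_job())"
```

```text
the job is handed in; nothing more can be done
None
```

I pushed the stop along the rail until it snapped into the red catch, backed the arm clear and handed the job in; the last top view put the stop within about 2 mm of the red clip's centre, but no verdict came back.

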